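Press a backplane connector home on the bench spindle press

TASK

With the fingertips, push the tray of the bench press by its upright end plate all the way in until it stops, so that the raised connector stands under the ram. Then push the hand wheel clockwise (seen from above) by its upright black handle through exactly one turn, so that the handle comes back to the red pointer and the connector is pressed home; leave the wheel there and come clear. Push gently, do not grip or lift anything, and leave the loose parts lying round the press where they are.

Things in the scene. Friction and masses are not known exactly. Their poses are not given: they have to be found in the camera images.
- press: Fixed blue-grey bench press, C-frame. Origin on the worktop under the vertical spindle (wheel) axis; x points to the column at the back, -x to the mouth where the tray comes out. Base x -100 to 125, y +-62, 18 mm high; tray guides to z 36; column x 67 to 117, y +-30; head to z 150. Red pointer (the wheel's zero mark) on the head on the +x side, 70 to 101 mm from the axis, top z 173 mm.
- tray (a joint): Aluminium tray with the green circuit board; slides along the press's x axis. 0 m = fully in against its stop (board under the ram), grows as it is drawn out to the press's -x, at most 0.075. Starts 45 to 65 mm out. Takes about 3 N to push, plus a drag of 10 N s/m; stays where it is left. The stop is hard. Weighs 0.4 to 0.8 kg.
- push_plate (a point): Centre of the outer face (black rubber pad) of the tray's upright end plate, 52 mm above the worktop. The plate is 66 mm wide (press's y), 8 mm thick, from 20 to 77 mm above the worktop. With the tray fully in this point lies 135 mm from the spindle axis on the press's -x side. Push it along the press's +x.
- wheel (a joint): Turn of the hand wheel in rad: 0 at the start (handle at the red pointer, on the press's +x side), grows clockwise seen from above; 6.283 = one turn. A turn lowers ram, screw and the wheel itself by 8 mm. Stops only at -0.35 and far beyond one turn. Stiff: takes 2 to 5 N at the handle, stays where it is left.
- handle (a point): Middle of the wheel's black upright handle, 60 mm from the axis, 226 mm above the worktop at the start (8 mm lower after one turn). A round bar 21 mm thick, from 28 mm below to 28 mm above this point, rigid with the wheel. Below it the grey rim, mean radius 60 mm, 13 mm thick, its top 32 mm below this point.
- hub (a point): Centre of the top of the wheel's hub, on the wheel's vertical axis, 199 mm above the worktop at the start. The hub is 38 mm in diameter.
- connector (a joint): How far the raised cream press-fit connector (50 x 9 x 12 mm) has been pressed down into the board, in m: 0 at the start (6.5 mm proud of the three beside it), 0.0065 = home, level with them. The ram's foot stands 1.5 mm above it at the start.
- spare_a_mid (a point): Centre of a loose spare connector, 54 x 11 x 15 mm, lying beside the press on its +y side (long side along its own y). Leave alone.
- spare_b_mid (a point): Centre of a second loose spare connector of the same kind, beside the first. Leave alone.
- pliers_mid (a point): Centre of the loose small blue pliers, 126 x 54 x 11 mm, lying on the worktop to the left in front of the press. Leave alone.
- relay_mid (a point): Centre of the loose clear-topped relay, 22 x 29 x 41 mm, standing on the worktop to the right of the press. Leave alone.

How it is judged (in metres and radians):
On the way, in this order (a step that is already met when the one before it is completed fails the run):
1. the tray is pushed fully in under the ram (value of joint tray below 0.003 m), for 0.2 s.
2. the wheel passes half a turn clockwise with the tray in (value of joint wheel above 3 rad and value of joint tray below 0.003 m).
At the end, for the whole second after the job is handed in: The tray is fully in (within 3 mm of its stop), the wheel rests within 0.24 rad (14 degrees) of exactly one clockwise turn, the connector is pressed to within 1 mm of home, and the two spare connectors, the pliers and the relay are within 20 mm of where they were (value of joint tray below 0.003 m and value of joint wheel between 6.04319 and 6.52319 rad and value of joint connector above 0.0055 m and velocity of joint wheel between -0.05 and 0.05 rad/s and distance of each of spare_a_mid, spare_b_mid, pliers_mid, relay_mid from where it was at the start of the episode below 0.02 m); the robot touches nothing.
It fails at once if the wheel is turned (more than 0.4 rad) while the tray is not fully in (value of joint wheel above 0.4 rad and value of joint tray above 0.004 m).
It fails at once if the wheel is turned more than 0.4 rad beyond one turn, which overloads the board (value of joint wheel above 6.68319 rad).
It fails at once if the wheel is gripped or shoved hard (finger force on it over 40 N) (contact force between the fingers and wheel above 40 N).
It fails at once if the tray is gripped or rammed (finger force on it over 45 N) (contact force between the fingers and tray above 45 N).
It fails at once if a loose part beside the press is knocked, lifted or carried off (distance of any of spare_a_mid, spare_b_mid, pliers_mid, relay_mid from where it was at the start of the episode above 0.03 m).
It also fails if it takes over 59 s, if anything falls off the work surface, if the arm or the gripper's body presses on something with over 40 N, if the wrist force passes 120 N, or if a joint passes its speed limit or range.

ROBOT

A 6-joint arm with a two-finger parallel gripper is mounted at the origin on a cart in front of the work surface, level with it; the furniture and walls round the work are solid. World frame = base frame: x ahead of the robot, y to its left, z up, the work surface at z = 0. Lengths are in mm, angles in rad, forces in N, time in s.
With the tool pointing down it reaches from about 275 to 1000 mm from the base axis. Payload 8.4 kg.
Tool frame: the origin (TCP) lies at the very end of the fingers, on their centre line; the grasp point (between the pads) lies 19 mm behind it (r.pinch_z is the distance from the TCP to the grasp point, in mm); z points along the fingers, y is the line along which they close (so a half turn about z gives the same grasp; the last joint's range is limited). The gripper opens to 85 mm and grips with 20 to 120 N. Pads are 22 mm wide; open, the fingers measure 114 mm over their backs; the gripper's body (76 mm by 85 mm) begins 54 mm behind the grasp point. The pads swing forward as they close: fully open they stand 13 mm farther back than shut.
Start: joints at [1.196, 0.353, 1.633, -0, 1.155, -0.002], TCP at [227.639, 582.072, 231.281] pointing down, gripper open.
Joint ranges: [-2.63, 2.63], [-0.92, 2.1], [0.06, 2.66], [-1.3, 4.44], [0, 2.69], [-3.02, 3.02]. Speed limits (rad/s): [2.22, 2.22, 2.79, 3.14, 3.14, 3.14].

INTERFACE

Orientations are given as [roll, pitch, yaw] about the fixed x, y, z axes, in that order (R = Rz(yaw) Ry(pitch) Rx(roll)).
In Python, from rig import r gives the robot as it stands.
- The arm moves only by the tool carry_out, never from a script. Its argument "series" is a list of rows, each a list of 7 numbers: the turn, a rotation vector about the tool's x, y, z as a fraction of full scale, then the shift along the tool's x, y, z as a fraction of full scale, then the gripper command: -1 is fully open, 1 is shut, values between are in proportion. A call has 1 to 8 rows; each row is the pose to reach, as a shift and turn from the pose commanded when the call began, along the tool's axes at that moment, turning the shorter way round; what a row does not reach only later rows make up. Full scale, the value 1, is 0.25 m for a shift and pi rad for a turn. A row lasts 1/8 s, in which the tool goes at most 62.5 mm and 10.7 degrees, less where a joint would pass 70% of its speed; a pose out of reach is approached as far as the arm can. A call with a number of a shift or a turn outside -1 to 1 is refused whole. A call with a gripper value outside its range is refused whole. The fingers move at their own pace and stop on an object; "force" is the grip in N (left out, the last holds). Time passes only in rows, so rows that repeat a pose let the fingers close. It gives the time, the measured TCP pose, the force, the opening and the grip force at its end, in the units of the state.
- r.sense(): the state, without advancing time (a new reading comes with each control period).
- r.grab_frame(name): name is "side" or "top" or "wrist"; returns the picture (400x640x3 uint8, red, green, blue); there is no depth.
- r.get_calibration(name): a dict with "K" (3x3 intrinsics, pixels), "pose" (4x4, takes a point from camera to world coordinates). Camera axes: x right, y up, looking along -z (the intrinsics and any distortion apply to the point x, -y, -z); pixel columns grow to the right and rows downward; lengths in mm; the calibration is good to about 2 mm. A picture is of the moment at which its call begins: read the wrist's pose just before it. get_calibration takes no time and is no camera call; for the wrist camera it gives the pose at the moment of the call.
- r.sign_off(): hands the job in; it is judged then, once.
Trained networks look in the newest picture that a camera, given by its name, has taken for a name from the list of things; names that differ only in an ending like _2 or _b are one class to them, and where a whole thing is asked for, a point or a joint stands for the part that bears it (a point fixed in the world has none). Each returns a list of dicts, best first, with "score" (0 to 1); they miss things now and then, are a little off and sometimes report something else, mostly with a low value. They report only what shows in the picture. A call takes as long as a camera call.
- r.silhouettes(camera, label): "region" (400x640 bool, what is visible of it) and "position" ([row, column] in pixels, amid what is visible of it).
The state is a dict: "clock": time; "qpos": joint angles; "qvel": joint speeds; "joint_efforts": joint torques, N m; "eef_pos": TCP position; "tcp_rot": TCP orientation; "contact_force": force on the tool from outside, world axes, zero at the start; "wrist_torque": the same for the moment, N m; "opening": opening from 0.0 (shut) to 1.0 (fully open); "grasp_force": force on a finger pad.
Only numpy, scipy, OpenCV 4.12 (cv2) and the standard library are available. Lean on these libraries where they do the work, as an engineer would, in place of code of your own. Each camera call takes 0.05 s, during which the arm holds its last target. There are 200 camera calls.

## Working session

There is one attempt and no reset: what is moved stays moved. The work goes in short steps, Python scripts to look and compute and a tool call to move; the robot and the scene stay as the last step left them, time stands still between calls to the robot, and variables do not carry over. Pictures are saved under pics/ and viewed, at most 10 in all, crops included, and the job is handed in when it is done.

Besides the shell and the picture viewer there is one more tool, called after "Request:" as name([rows], argument=value, ...), one row to a line, values as JSON. carry_out: Moves the arm, as the interface text tells. Its arguments: {"type":"object","properties":{"series":{"type":"array"},"force":{"type":"number"}},"required":["series"]}

```bash
mkdir -p pics; ls
cat > h.py <<'E'
import numpy as np, cv2
from rig import r
def ray(cal,px):
    K=np.array(cal["K"]);T=np.array(cal["pose"])
    d=np.linalg.inv(K)@np.array([px[1],px[0],1.0]); d=np.array([d[0],-d[1],-d[2]])
    return T[:3,3],T[:3,:3]@d
def atz(cal,px,z):
    o,d=ray(cal,px); return o+d*(z-o[2])/d[2]
def proj(cal,p):
    K=np.array(cal["K"]);T=np.array(cal["pose"]); q=T[:3,:3].T@(np.array(p,float)-T[:3,3])
    u=K@np.array([q[0],-q[1],-q[2]]); return u[:2]/u[2]
def save(n,im): cv2.imwrite(f"pics/{n}.png",im[:,:,::-1])
E
python3 - <<'E'
from h import *
np.set_printoptions(precision=1,suppress=True)
print(r.sense()); 
for c in ["side","top"]:
    im=r.grab_frame(c); save(c+"0",im); cal=r.get_calibration(c); print(c,cal.keys(),np.array(cal["pose"])[:3,3],np.array(cal["K"]).tolist())
    for l,z in [("hub",199),("handle",226),("push_plate",52),("press",80),("wheel",190),("pliers_mid",5),("relay_mid",20),("spare_a_mid",7)]:
        for d in r.silhouettes(c,l)[:2]: print(l,round(d["score"],2),np.array(d["position"]),d["region"].sum(),atz(cal,d["position"],z))
E
```

```text
pics
{'clock': 0.0, 'qpos': array([ 1.2,  0.4,  1.6, -0. ,  1.2, -0. ]), 'qvel': array([ 0., -0.,  0.,  0., -0.,  0.]), 'joint_efforts': array([  0. , -60.5, -34.2,   0. ,   0. ,  -0. ]), 'eef_pos': array([227.5, 581.6, 230.5]), 'tcp_rot': array([-3.1, -0. ,  2.8]), 'contact_force': array([-0.5, -0.6,  0.2]), 'wrist_torque': array([ 0., -0., -0.]), 'grasp_force': 0.0, 'opening': 1.0005470604602842}
side dict_keys(['K', 'pose']) [ 351.5 -898.5  451. ] [[421.8159824025494, 0.0, 320.60932687475616], [0.0, 421.8159824025494, 200.31598727005738], [0.0, 0.0, 1.0]]
hub 0.9 [167.1 355.1] 1556 [ 619.9 -176.3  199. ]
handle 0.78 [166.7 352. ] 1524 [ 586.9 -250.   226. ]
push_plate 0.6 [260.5 320.8] 2344 [ 529.1 -251.6   52. ]
press 0.89 [229.4 346.3] 8015 [ 596.4 -197.8   80. ]
wheel 0.73 [167.4 352. ] 1564 [ 623.1 -150.4  190. ]
pliers_mid 0.8 [236.7 244.8] 368 [412.1 -23.8   5. ]
spare_a_mid 0.56 [233.5 316.3] 111 [571.8 -59.7   7. ]
top dict_keys(['K', 'pose']) [ 395.5  -82.3 1193.8] [[483.49546280309187, 0.0, 322.64888272017026], [0.0, 483.49546280309187, 201.7596702980141], [0.0, 0.0, 1.0]]
hub 0.89 [166.3 323.9] 1686 [ 625.2 -137.   199. ]
handle 0.59 [168.2 322.3] 1706 [ 614.9 -132.3  226. ]
handle 0.48 [217.  355.2] 1655 [ 515.3 -200.1  226. ]
push_plate 0.9 [219.  354.3] 1755 [ 532.  -219.1   52. ]
press 0.94 [180.3 328.4] 6314 [ 619.2 -154.5   80. ]
press 0.64 [142.6 383.1] 154 [ 714.1 -285.    80. ]
wheel 0.97 [169.6 325.8] 1568 [ 620.2 -141.6  190. ]
wheel 0.72 [200.8 287.4] 67 [551.5 -61.6 190. ]
pliers_mid 0.87 [276.2 273.1] 454 [395.  -27.3   5. ]
relay_mid 0.62 [142.2 383.4] 149 [ 732.3 -296.7   20. ]
spare_a_mid 0.57 [220.9 301.3] 86 [530.5 -93.1   7. ]
spare_a_mid 0.49 [201.9 284.4] 91 [577.1 -50.5   7. ]
```

Run:
```python
from h import *
a=cv2.imread("pics/top0.png")[90:310,220:440]; b=cv2.imread("pics/side0.png")[110:330,220:480]
cv2.imwrite("pics/t1.png",cv2.resize(a,(594,594),interpolation=cv2.INTER_CUBIC)); cv2.imwrite("pics/s1.png",cv2.resize(b,None,fx=2.7,fy=2.7,interpolation=cv2.INTER_CUBIC))
```

```text
(no output)
```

View pics/t1.png

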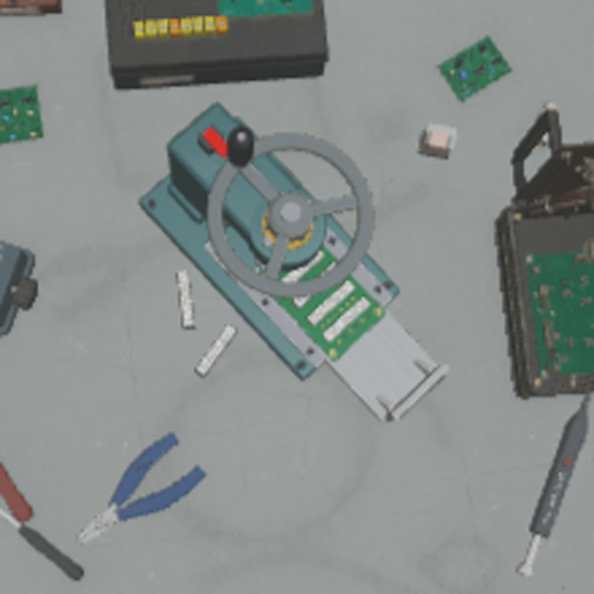

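View pics/s1.png

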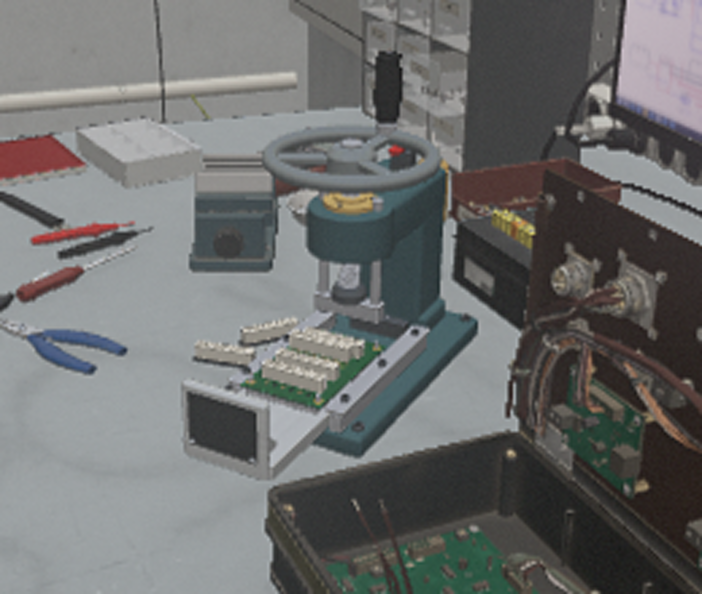

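The top view shows the hub at crop (292,212), the handle and red pointer to its upper left, and the end plate at (420,396). The side view shows the pad at (225,426). I'll fit the press pose from these keypoints.

Run:
```python
from h import *
from scipy.optimize import least_squares
np.set_printoptions(precision=1,suppress=True)
ct,cs=r.get_calibration("top"),r.get_calibration("side")
T=[((292,212),(0,0,199)),((239,135),(60,0,254)),((303,380),(-100,62,18)),((140,203),(125,62,18)),((400,292),(-100,-62,18)),((448,374),("d",-33,77)),((392,419),("d",33,77)),((214,145),(85,0,173))]
S=[((350,147),(0,0,199)),((388,52),(60,0,254)),((362,455),(-100,-62,0)),((476,335),(125,-62,0)),((225,426),("d",0,52))]
def w(v,p):
    x=-135-v[3] if p[0]=="d" else p[0]; c,s=np.cos(v[2]),np.sin(v[2])
    return [v[0]+c*x-s*p[1],v[1]+s*x+c*p[1],p[2]]
def f(v):
    e=[]
    for L,cal,o in((T,ct,(220,90)),(S,cs,(220,110))):
        for px,p in L: e+=list(proj(cal,w(v,p))-(np.array(px)/2.7+o))
    return np.array(e)
q=least_squares(f,[620,-150,.9,55],loss="soft_l1",x_scale=[10,10,.1,10])
print(q.x[:2],q.x[2:].round(4)); print(f(q.x).reshape(-1,2)); print("pad",w(q.x,("d",0,52)))
s=r.sense();from scipy.spatial.transform import Rotation as R
print(s["tcp_rot"].round(4)); print(R.from_euler("xyz",s["tcp_rot"]).as_matrix().round(3))
print(np.linalg.norm(q.x[:2]))
```

```text
[ 620.2 -144.5] [ 0.8 42.5]
[[-0.7  0.2]
 [ 0.3  1. ]
 [-0.2  0.5]
 [-1.7 -0.5]
 [ 0.2 -0.7]
 [ 0.1 -2.7]
 [ 0.6 -0.2]
 [ 0.7 -0.7]
 [ 0.1 -2.1]
 [-0.2 -0.6]
 [-0.9  2.7]
 [ 0.5 -0.1]
 [-0.5  0.1]]
pad [np.float64(491.5330861053259), np.float64(-266.8126103763518), 52]
[ 3.1 -0.   2.8]
[[-0.9  0.4 -0. ]
 [ 0.4  0.9  0. ]
 [ 0.   0.  -1. ]]
636.7988652976879
```

```bash
cat >> h.py <<'E'
from scipy.spatial.transform import Rotation as R
O=np.array([620.2,-144.5]); YAW=0.7597
def P(x,y,z): 
    c,s=np.cos(YAW),np.sin(YAW); return np.array([O[0]+c*x-s*y,O[1]+s*x+c*y,z])
def rel(tgt,M=None,p=None):
    s=r.sense(); M=R.from_euler("xyz",s["tcp_rot"]).as_matrix() if M is None else M
    p=s["eef_pos"] if p is None else p
    return (M.T@(np.array(tgt)-p)/250).round(4)
E
python3 - <<'E'
from h import *
np.set_printoptions(precision=4,suppress=True)
s=r.sense(); M=R.from_euler("xyz",s["tcp_rot"]).as_matrix(); print(s["tcp_rot"]); print(M)
c=r.get_calibration("top")
for px in[(510,390),(500,230),(525,395)]:
    q=(px[1]/2.7+90,px[0]/2.7+220)
    print(px,[atz(c,q,z).round(0) for z in(0,60,100)])
c=r.get_calibration("side")
for px in[(270,490),(273,525),(515,435)]:
    q=(px[1]/2.7+110,px[0]/2.7+220)
    print(px,[atz(c,q,z).round(0) for z in(0,60,100)])
# desired: tool x along -/+ press y
a=YAW+np.pi/2; x=np.array([np.cos(a),np.sin(a),0]); z=np.array([0,0,-1.]); D=np.c_[x,np.cross(z,x),z]
print("rotvec",R.from_matrix(M.T@D).as_rotvec()/np.pi)
for t in[P(-60,300,270),P(-250,0,231),P(-225,0,130),P(-225,0,50)]: print(t,rel(t))
E
```

```text
[ 3.1416 -0.      2.7688]
[[-0.9313  0.3643 -0.    ]
 [ 0.3643  0.9313  0.    ]
 [ 0.      0.     -1.    ]]
(510, 390) [array([ 502., -363.,    0.]), array([ 496., -348.,   60.]), array([ 493., -339.,  100.])]
(500, 230) [array([ 653., -356.,    0.]), array([ 640., -342.,   60.]), array([ 631., -333.,  100.])]
(525, 395) [array([ 497., -377.,    0.]), array([ 492., -362.,   60.]), array([ 489., -352.,  100.])]
(270, 490) [array([ 521., -273.,    0.]), array([ 499., -356.,   60.]), array([ 483., -411.,  100.])]
(273, 525) [array([ 513., -310.,    0.]), array([ 491., -389.,   60.]), array([ 477., -441.,  100.])]
(515, 435) [array([ 711., -257.,    0.]), array([ 663., -343.,   60.]), array([ 631., -400.,  100.])]
rotvec [ 0.     -0.      0.1395]
[370.0863  31.6906 270.    ] [-1.3326 -1.8427 -0.1548]
[ 438.9393 -316.676   231.    ] [-2.0967 -3.0402  0.0011]
[ 457.0654 -299.4584  130.    ] [-2.1391 -2.9496  0.4051]
[ 457.0654 -299.4584   50.    ] [-2.1391 -2.9496  0.7251]
```

Request:
carry_out([
  [0, 0, 0, -0.69, -1, 0, 1],
  [0, 0, 0, -0.69, -1, 0, 1],
  [0, 0, 0, -0.69, -1, 0, 1],
  [0, 0, 0, -0.69, -1, 0, 1],
  [0, 0, 0, -0.69, -1, 0, 1],
  [0, 0, 0, -0.69, -1, 0, 1],
], force=20)

```text
clock: 1.65
eef_pos: [297.4, 283.5, 231.4]
tcp_rot: [-3.141, 0.0, 2.765]
contact_force: [1.2, 0.2, 0.0]
opening: -0.004
grasp_force: 0.0
```

Request:
carry_out([
  [0, 0, 0, -0.69, -1, 0, 1],
  [0, 0, 0, -0.69, -1, 0, 1],
  [0, 0, 0, -0.69, -1, 0, 1],
  [0, 0, 0, -0.69, -1, 0, 1],
  [0, 0, 0, -0.69, -1, 0, 1],
  [0, 0, 0, -0.69, -1, 0, 1],
])

```text
clock: 2.4
eef_pos: [368.1, -11.9, 231.7]
tcp_rot: [3.142, 0.001, 2.763]
contact_force: [-0.1, 0.7, 0.0]
opening: -0.001
grasp_force: 0.0
```

Request:
carry_out([
  [0, 0, 0.14, -0.69, -1, 0, 1],
  [0, 0, 0.14, -0.69, -1, 0, 1],
  [0, 0, 0.14, -0.69, -1, 0, 1],
  [0, 0, 0.14, -0.69, -1, 0, 1],
  [0, 0, 0.14, -0.69, -1, 0, 1],
  [0, 0, 0.14, -0.69, -1, 0, 1],
  [0, 0, 0.14, -0.69, -1, 0, 1],
])

```text
clock: 3.28
eef_pos: [436.8, -303.5, 230.8]
tcp_rot: [3.141, -0.001, 2.33]
contact_force: [0.0, 0.5, 0.8]
opening: 0.005
grasp_force: 0.0
```

Run:
```python
from h import *
np.set_printoptions(precision=4,suppress=True)
s=r.sense(); print(s["clock"],s["eef_pos"],s["tcp_rot"],s["opening"],s["qpos"])
for t in[P(-225,0,130),P(-225,0,50),P(-195,0,50),P(-135,0,50)]: print(t,rel(t))
save("side2",r.grab_frame("side")[60:340,180:500])
```

```text
3.275 [ 436.8223 -303.4514  230.806 ] [ 3.1414 -0.0015  2.3296] 0.004648216683424364 [-0.6103  0.2097  1.8315  0.0006  1.1019 -1.3694]
[ 457.0654 -299.4584  130.    ] [-0.0447  0.0697  0.4032]
[ 457.0654 -299.4584   50.    ] [-0.0452  0.0696  0.7232]
[ 478.8167 -278.7973   50.    ] [-0.0451  0.1896  0.7232]
[ 522.3192 -237.475    50.    ] [-0.0449  0.4296  0.7233]
```

View pics/side2.png

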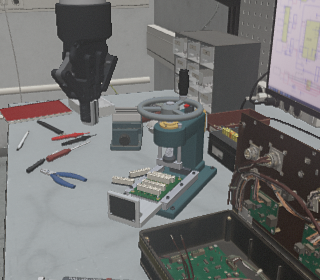

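The gripper is shut, hanging in front of the press mouth with its fingertips at crop (95,120). The path down to the pad is clear, so I'll descend in front of it.

Request:
carry_out([
  [0, 0, 0, -0.045, 0.04, 0.2, 1],
  [0, 0, 0, -0.045, 0.07, 0.4, 1],
  [0, 0, 0, -0.045, 0.07, 0.6, 1],
  [0, 0, 0, -0.045, 0.07, 0.72, 1],
  [0, 0, 0, -0.045, 0.07, 0.72, 1],
])

```text
clock: 3.95
eef_pos: [455.6, -298.5, 49.7]
tcp_rot: [-3.141, -0.005, 2.331]
contact_force: [0.8, 0.7, 0.6]
opening: -0.003
grasp_force: 0.0
```

Request:
carry_out([
  [0, 0, 0, 0, 0.02, 0, 1],
  [0, 0, 0, 0, 0.04, 0, 1],
  [0, 0, 0, 0, 0.06, 0, 1],
  [0, 0, 0, 0, 0.075, 0, 1],
  [0, 0, 0, 0, 0.09, 0, 1],
  [0, 0, 0, 0, 0.105, 0, 1],
  [0, 0, 0, 0, 0.12, 0, 1],
  [0, 0, 0, 0, 0.135, 0, 1],
])

```text
clock: 4.95
eef_pos: [481.5, -277.7, 51.2]
tcp_rot: [-3.142, -0.0, 2.329]
contact_force: [-1.2, -1.0, 0.0]
opening: -0.003
grasp_force: 1.3
```

Request:
carry_out([
  [0, 0, 0, 0, 0.015, 0, 1],
  [0, 0, 0, 0, 0.03, 0, 1],
  [0, 0, 0, 0, 0.045, 0, 1],
  [0, 0, 0, 0, 0.06, 0, 1],
  [0, 0, 0, 0, 0.075, 0, 1],
  [0, 0, 0, 0, 0.09, 0, 1],
  [0, 0, 0, 0, 0.105, 0, 1],
  [0, 0, 0, 0, 0.12, 0, 1],
])

```text
clock: 5.95
eef_pos: [503.3, -257.0, 51.3]
tcp_rot: [-3.142, 0.0, 2.329]
contact_force: [-1.9, -2.0, -1.2]
opening: 0.0
grasp_force: 1.4
```

Request:
carry_out([
  [0, 0, 0, 0, 0.01, 0, 1],
  [0, 0, 0, 0, 0.02, 0, 1],
  [0, 0, 0, 0, 0.027, 0, 1],
  [0, 0, 0, 0, 0.034, 0, 1],
])

```text
clock: 6.45
eef_pos: [509.4, -251.3, 51.3]
tcp_rot: [-3.142, -0.0, 2.329]
contact_force: [-1.4, -3.0, -1.1]
opening: -0.002
grasp_force: 1.3
```

Request:
carry_out([
  [0, 0, 0, 0, 0.005, 0, 1],
  [0, 0, 0, 0, 0.01, 0, 1],
  [0, 0, 0, 0, 0.014, 0, 1],
  [0, 0, 0, 0, 0.014, 0, 1],
])

```text
clock: 6.95
eef_pos: [511.9, -248.8, 51.3]
tcp_rot: [3.141, -0.0, 2.329]
contact_force: [0.4, -1.2, -0.8]
opening: -0.001
grasp_force: 0.8
```

Request:
carry_out([
  [0, 0, 0, 0, 0.004, 0, 1],
  [0, 0, 0, 0, 0.008, 0, 1],
  [0, 0, 0, 0, 0.008, 0, 1],
])

```text
clock: 7.32
eef_pos: [513.4, -247.5, 51.3]
tcp_rot: [3.141, 0.0, 2.329]
contact_force: [-2.7, -0.7, -0.5]
opening: -0.001
grasp_force: 0.9
```

Request:
carry_out([
  [0, 0, 0, 0, 0.004, 0, 1],
  [0, 0, 0, 0, 0.008, 0, 1],
  [0, 0, 0, 0, 0.008, 0, 1],
])

```text
clock: 7.7
eef_pos: [514.8, -246.1, 51.3]
tcp_rot: [3.142, -0.0, 2.329]
contact_force: [-1.5, -1.3, 0.2]
opening: 0.002
grasp_force: 0.9
```

Request:
carry_out([
  [0, 0, 0, 0, 0.004, 0, 1],
  [0, 0, 0, 0, 0.008, 0, 1],
  [0, 0, 0, 0, 0.008, 0, 1],
])

```text
clock: 8.07
eef_pos: [515.0, -245.9, 51.3]
tcp_rot: [-3.139, -0.0, 2.33]
contact_force: [-8.4, -9.8, 1.9]
opening: -0.002
grasp_force: 6.5
```

The tray is on its stop: the force rose to 13 N and motion ceased. Next I'll back off, rise and go to the far side of the handle.

Request:
carry_out([
  [0, 0, 0, 0, -0.1, 0, 1],
  [0, 0, 0, 0, -0.25, 0, 1],
  [0, 0, 0, 0, -0.3, -0.2, 1],
  [0, 0, 0, 0, -0.3, -0.45, 1],
  [0, 0, 0, 0, -0.3, -0.7, 1],
  [0, 0, 0, 0, -0.3, -0.96, 1],
  [0, 0, 0, 0, -0.3, -0.96, 1],
])

```text
clock: 8.95
eef_pos: [464.3, -297.6, 296.9]
tcp_rot: [3.139, 0.009, 2.329]
contact_force: [0.1, 0.1, -1.0]
opening: 0.002
grasp_force: 0.0
```

Run:
```python
from h import *
np.set_printoptions(precision=4,suppress=True)
s=r.sense(); print(s["clock"],s["eef_pos"],s["tcp_rot"])
for t in[P(-100,60,290),P(58,50,290),P(58,50,220)]: print(t,rel(t))
ct=r.get_calibration("top")
im=r.grab_frame("top"); save("top3",cv2.resize(im[90:310,220:440],None,fx=2.7,fy=2.7,interpolation=cv2.INTER_CUBIC))
for l,z in[("hub",199),("push_plate",52),("wheel",190)]:
    for d in r.silhouettes("top",l)[:1]: print(l,d["score"],atz(ct,d["position"],z))
```

```text
8.95 [ 464.3302 -297.5753  296.8905] [3.1386 0.0095 2.3291]
[ 506.3735 -169.8678  290.    ] [0.2555 0.4733 0.0265]
[627.8173 -68.303  290.    ] [0.2164 1.1054 0.0288]
[627.8173 -68.303  220.    ] [0.219  1.1045 0.3088]
hub 0.89 [ 622.2216 -138.1055  199.    ]
push_plate 0.93 [ 556.8022 -202.2542   52.    ]
wheel 0.96 [ 619.7019 -138.4423  190.    ]
```

View pics/top3.png

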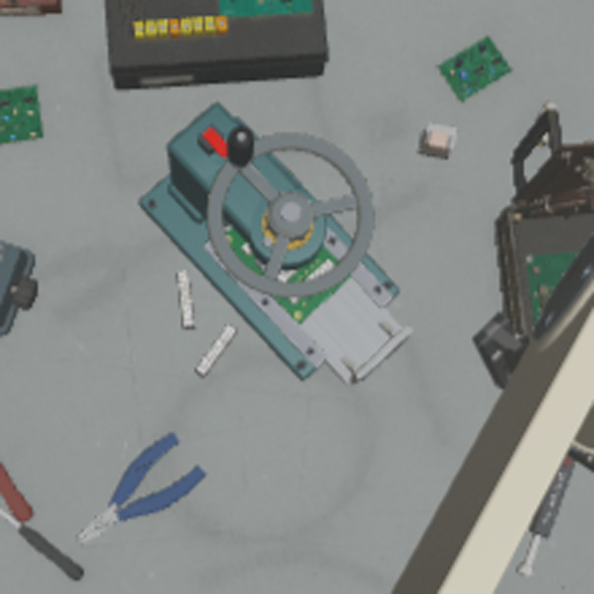

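The tray is fully in, with its plate at crop (380,355). The handle is still by the pointer at (240,145).

Request:
carry_out([
  [0, 0, 0, 0.05, 0.2, 0.0, 1],
  [0, 0, 0, 0.12, 0.4, 0.0, 1],
  [0, 0, 0, 0.18, 0.6, 0.0, 1],
  [0, 0, 0, 0.22, 0.8, 0.0, 1],
  [0, 0, 0, 0.22, 1, 0.0, 1],
  [0, 0, 0, 0.22, 1, 0.0, 1],
  [0, 0, 0, 0.22, 1, 0.0, 1],
])

```text
clock: 10.02
eef_pos: [604.5, -84.5, 289.4]
tcp_rot: [-3.139, -0.002, 2.33]
contact_force: [-0.1, -0.5, -1.0]
opening: -0.0
grasp_force: 0.0
```

Run:
```python
from h import *
np.set_printoptions(precision=4,suppress=True)
s=r.sense(); print(s["clock"],s["eef_pos"],s["tcp_rot"])
for t in[P(58,50,290),P(58,50,220),P(58,22,220)]: print(t,rel(t))
```

```text
10.025 [604.5008 -84.519  289.4255] [-3.1393 -0.0025  2.3297]
[627.8173 -68.303  290.    ] [-0.0171  0.1123 -0.0026]
[627.8173 -68.303  220.    ] [-0.0178  0.1129  0.2774]
[647.101  -88.6042 220.    ] [-0.1298  0.113   0.2771]
```

Request:
carry_out([
  [0, 0, 0, -0.017, 0.11, 0, 1],
  [0, 0, 0, -0.017, 0.112, 0.14, 1],
  [0, 0, 0, -0.017, 0.112, 0.28, 1],
  [0, 0, 0, -0.017, 0.112, 0.28, 1],
  [0, 0, 0, -0.04, 0.112, 0.28, 1],
  [0, 0, 0, -0.06, 0.112, 0.28, 1],
  [0, 0, 0, -0.075, 0.112, 0.28, 1],
  [0, 0, 0, -0.09, 0.112, 0.28, 1],
])

```text
clock: 11.02
eef_pos: [641.7, -81.9, 221.8]
tcp_rot: [3.141, 0.001, 2.329]
contact_force: [-0.7, 0.2, -0.2]
opening: -0.001
grasp_force: 0.0
```

```bash
cat >> h.py <<'E'
def loc():
    s=r.sense(); d=s["eef_pos"][:2]-O; c,q=np.cos(YAW),np.sin(YAW)
    return np.array([c*d[0]+q*d[1],-q*d[0]+c*d[1],s["eef_pos"][2]]),s
E
python3 - <<'E'
from h import *
np.set_printoptions(precision=4,suppress=True)
p,s=loc(); print(s["clock"],p,s["contact_force"],s["tcp_rot"])
save("s4",cv2.resize(r.grab_frame("side")[60:260,270:430],None,fx=3,fy=3,interpolation=cv2.INTER_CUBIC))
E
```

```text
11.025 [ 58.6931  30.5694 221.8351] [-0.6836  0.158  -0.1892] [3.1411 0.0006 2.3289]
```

View pics/s4.png

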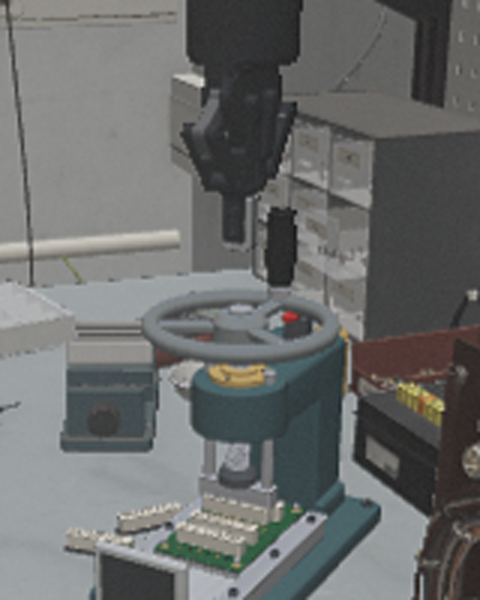

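The shut fingertips stand beside the handle, overlapping its upper half, and clear the rim. The knuckles stay above the handle top. Next I'll tabulate the circular path.

Run:
```python
import numpy as np
W=[(58.7,28.5),(58,26),(57.5,23.5),(57,21)]
ph=[18,15,11,6]+list(np.arange(0,-331,-6))+[-333,-336,-338]
W+=[(60*np.cos(np.radians(a)),60*np.sin(np.radians(a))) for a in ph]
A=[None]*4+ph; b=np.array([58.7,30.6])
for i in range(0,len(W),8):
    c=np.array(W[i:i+8]); d=(c-b)/250
    print(i//8,A[min(i+7,len(A)-1)],c[-1].round(1),[(round(q[1],3),round(q[0],3)) for q in d]); b=c[-1]
```

```text
0 6 [59.7  6.3] [(np.float64(-0.008), np.float64(0.0)), (np.float64(-0.018), np.float64(-0.003)), (np.float64(-0.028), np.float64(-0.005)), (np.float64(-0.038), np.float64(-0.007)), (np.float64(-0.048), np.float64(-0.007)), (np.float64(-0.06), np.float64(-0.003)), (np.float64(-0.077), np.float64(0.001)), (np.float64(-0.097), np.float64(0.004))]
1 -42 [ 44.6 -40.1] [(np.float64(-0.025), np.float64(0.001)), (np.float64(-0.05), np.float64(0.0)), (np.float64(-0.075), np.float64(-0.004)), (np.float64(-0.099), np.float64(-0.01)), (np.float64(-0.123), np.float64(-0.019)), (np.float64(-0.145), np.float64(-0.031)), (np.float64(-0.166), np.float64(-0.045)), (np.float64(-0.186), np.float64(-0.06))]
2 -90 [  0. -60.] [(np.float64(-0.018), np.float64(-0.018)), (np.float64(-0.034), np.float64(-0.037)), (np.float64(-0.047), np.float64(-0.058)), (np.float64(-0.059), np.float64(-0.081)), (np.float64(-0.068), np.float64(-0.104)), (np.float64(-0.074), np.float64(-0.128)), (np.float64(-0.078), np.float64(-0.153)), (np.float64(-0.079), np.float64(-0.178))]
3 -138 [-44.6 -40.1] [(np.float64(0.001), np.flo
[... 1112 characters left out ...]
at64(0.067)), (np.float64(0.041), np.float64(0.091)), (np.float64(0.045), np.float64(0.116)), (np.float64(0.046), np.float64(0.141)), (np.float64(0.045), np.float64(0.166)), (np.float64(0.041), np.float64(0.191))]
7 -330 [52. 30.] [(np.float64(-0.007), np.float64(0.024)), (np.float64(-0.016), np.float64(0.048)), (np.float64(-0.027), np.float64(0.07)), (np.float64(-0.041), np.float64(0.091)), (np.float64(-0.056), np.float64(0.111)), (np.float64(-0.074), np.float64(0.128)), (np.float64(-0.094), np.float64(0.144)), (np.float64(-0.115), np.float64(0.158))]
8 -338 [55.6 22.5] [(np.float64(-0.011), np.float64(0.006)), (np.float64(-0.022), np.float64(0.011)), (np.float64(-0.03), np.float64(0.015))]
```

Request:
carry_out([
  [0, 0, 0, -0.008, 0, 0, 1],
  [0, 0, 0, -0.018, -0.003, 0, 1],
  [0, 0, 0, -0.028, -0.005, 0, 1],
  [0, 0, 0, -0.038, -0.007, 0, 1],
  [0, 0, 0, -0.048, -0.007, 0, 1],
  [0, 0, 0, -0.06, -0.003, 0, 1],
  [0, 0, 0, -0.077, 0.001, 0, 1],
  [0, 0, 0, -0.097, 0.004, 0, 1],
])

```text
clock: 12.08
eef_pos: [658.5, -98.8, 221.0]
tcp_rot: [-3.141, -0.001, 2.329]
contact_force: [-3.1, 0.7, -0.8]
opening: 0.001
grasp_force: 1.3
```

Run:
```python
from h import *
np.set_printoptions(precision=2,suppress=True)
p,s=loc(); print(p,s["contact_force"],s["tcp_rot"])
```

```text
[ 59.27   6.77 221.02] [-3.12  0.73 -0.85] [-3.14 -0.    2.33]
```

Contact is gentle at about 3 N and tracking is good, so I'll carry on.

Request:
carry_out([
  [0, 0, 0, -0.025, 0.001, 0, 1],
  [0, 0, 0, -0.05, 0, 0, 1],
  [0, 0, 0, -0.075, -0.004, 0, 1],
  [0, 0, 0, -0.1, -0.01, 0, 1],
  [0, 0, 0, -0.123, -0.019, 0, 1],
  [0, 0, 0, -0.145, -0.031, 0, 1],
  [0, 0, 0, -0.166, -0.045, 0, 1],
  [0, 0, 0, -0.186, -0.06, 0, 1],
])

```text
clock: 13.08
eef_pos: [678.6, -142.6, 221.0]
tcp_rot: [-3.14, -0.003, 2.329]
contact_force: [-5.1, 4.1, 0.4]
opening: -0.004
grasp_force: 2.8
```

Request:
carry_out([
  [0, 0, 0, -0.018, -0.018, 0, 1],
  [0, 0, 0, -0.034, -0.037, 0, 1],
  [0, 0, 0, -0.047, -0.058, 0, 1],
  [0, 0, 0, -0.059, -0.081, 0, 1],
  [0, 0, 0, -0.068, -0.104, 0, 1],
  [0, 0, 0, -0.074, -0.128, 0, 1],
  [0, 0, 0, -0.078, -0.153, 0, 1],
  [0, 0, 0, -0.079, -0.178, 0, 1],
])

```text
clock: 14.08
eef_pos: [660.7, -187.7, 221.2]
tcp_rot: [3.141, -0.0, 2.329]
contact_force: [1.2, 4.3, -0.5]
opening: -0.003
grasp_force: 2.2
```

Run:
```python
from h import *
np.set_printoptions(precision=2,suppress=True)
p,s=loc(); print(p,s["contact_force"],s["tcp_rot"],s["qpos"])
save("s5",cv2.resize(r.grab_frame("side")[60:260,270:430],None,fx=3,fy=3,interpolation=cv2.INTER_CUBIC))
```

```text
[ -0.35 -59.22 221.22] [ 1.16  4.33 -0.48] [ 3.14 -0.    2.33] [-0.28  0.46  1.5   0.    1.19 -1.04]
```

View pics/s5.png

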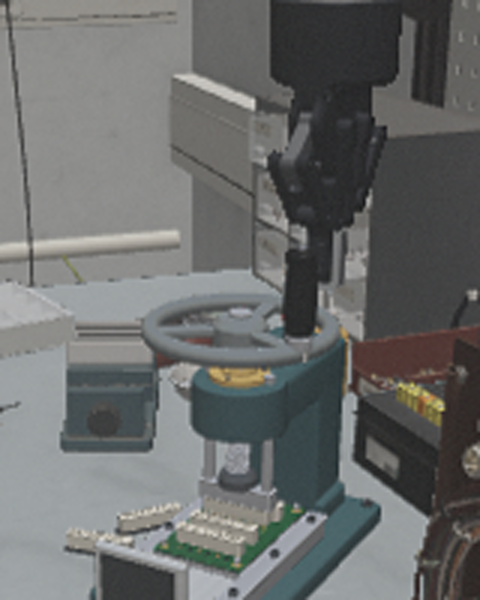

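The fingers are behind the handle, which is at (300,295). It's being driven steadily, about 110° round. Continuing.

Request:
carry_out([
  [0, 0, 0, 0.001, -0.025, 0, 1],
  [0, 0, 0, 0.005, -0.05, 0, 1],
  [0, 0, 0, 0.012, -0.074, 0, 1],
  [0, 0, 0, 0.021, -0.098, 0, 1],
  [0, 0, 0, 0.032, -0.12, 0, 1],
  [0, 0, 0, 0.046, -0.141, 0, 1],
  [0, 0, 0, 0.062, -0.161, 0, 1],
  [0, 0, 0, 0.079, -0.178, 0, 1],
])

```text
clock: 15.12
eef_pos: [614.8, -203.9, 221.3]
tcp_rot: [3.142, 0.0, 2.329]
contact_force: [3.4, -0.3, -0.5]
opening: -0.001
grasp_force: 1.5
```

Request:
carry_out([
  [0, 0, 0, 0.02, -0.016, 0, 1],
  [0, 0, 0, 0.041, -0.029, 0, 1],
  [0, 0, 0, 0.063, -0.041, 0, 1],
  [0, 0, 0, 0.086, -0.05, 0, 1],
  [0, 0, 0, 0.111, -0.056, 0, 1],
  [0, 0, 0, 0.136, -0.06, 0, 1],
  [0, 0, 0, 0.161, -0.062, 0, 1],
  [0, 0, 0, 0.186, -0.06, 0, 1],
])

```text
clock: 16.12
eef_pos: [572.4, -180.2, 221.5]
tcp_rot: [3.141, 0.001, 2.329]
contact_force: [4.4, -1.7, 0.4]
opening: 0.003
grasp_force: 2.2
```

Run:
```python
from h import *
np.set_printoptions(precision=2,suppress=True)
p,s=loc(); print(p,s["contact_force"],s["tcp_rot"],s["qpos"])
```

```text
[-59.26   7.06 221.53] [ 4.4  -1.67  0.4 ] [3.14 0.   2.33] [-0.31  0.32  1.7  -0.    1.12 -1.07]
```

Request:
carry_out([
  [0, 0, 0, 0.025, 0.004, 0, 1],
  [0, 0, 0, 0.049, 0.01, 0, 1],
  [0, 0, 0, 0.073, 0.019, 0, 1],
  [0, 0, 0, 0.095, 0.031, 0, 1],
  [0, 0, 0, 0.116, 0.045, 0, 1],
  [0, 0, 0, 0.136, 0.06, 0, 1],
  [0, 0, 0, 0.153, 0.078, 0, 1],
  [0, 0, 0, 0.169, 0.098, 0, 1],
])

```text
clock: 17.12
eef_pos: [560.5, -132.6, 221.1]
tcp_rot: [-3.141, -0.001, 2.329]
contact_force: [0.8, -3.9, 0.1]
opening: -0.001
grasp_force: 1.5
```

Request:
carry_out([
  [0, 0, 0, 0.014, 0.021, 0, 1],
  [0, 0, 0, 0.025, 0.043, 0, 1],
  [0, 0, 0, 0.034, 0.067, 0, 1],
  [0, 0, 0, 0.041, 0.091, 0, 1],
  [0, 0, 0, 0.045, 0.116, 0, 1],
  [0, 0, 0, 0.046, 0.141, 0, 1],
  [0, 0, 0, 0.045, 0.166, 0, 1],
  [0, 0, 0, 0.041, 0.191, 0, 1],
])

```text
clock: 18.12
eef_pos: [588.6, -92.4, 221.1]
tcp_rot: [-3.141, -0.001, 2.329]
contact_force: [-2.3, -3.2, -0.7]
opening: 0.001
grasp_force: 2.0
```

Request:
carry_out([
  [0, 0, 0, -0.007, 0.024, 0, 1],
  [0, 0, 0, -0.016, 0.048, 0, 1],
  [0, 0, 0, -0.027, 0.07, 0, 1],
  [0, 0, 0, -0.041, 0.091, 0, 1],
  [0, 0, 0, -0.056, 0.111, 0, 1],
  [0, 0, 0, -0.074, 0.128, 0, 1],
  [0, 0, 0, -0.09, 0.14, 0, 1],
])

```text
clock: 19.0
eef_pos: [629.7, -85.0, 221.1]
tcp_rot: [-3.141, -0.0, 2.329]
contact_force: [-4.5, -0.9, -0.3]
opening: -0.003
grasp_force: 1.7
```

Run:
```python
from h import *
np.set_printoptions(precision=2,suppress=True)
p,s=loc(); print(p,s["contact_force"],s["tcp_rot"],s["qpos"])
save("s6",cv2.resize(r.grab_frame("side")[60:260,270:430],None,fx=3,fy=3,interpolation=cv2.INTER_CUBIC))
```

```text
[ 47.9   36.62 221.11] [-4.46 -0.91 -0.28] [-3.14 -0.    2.33] [-0.14  0.38  1.62  0.    1.14 -0.89]
```

View pics/s6.png

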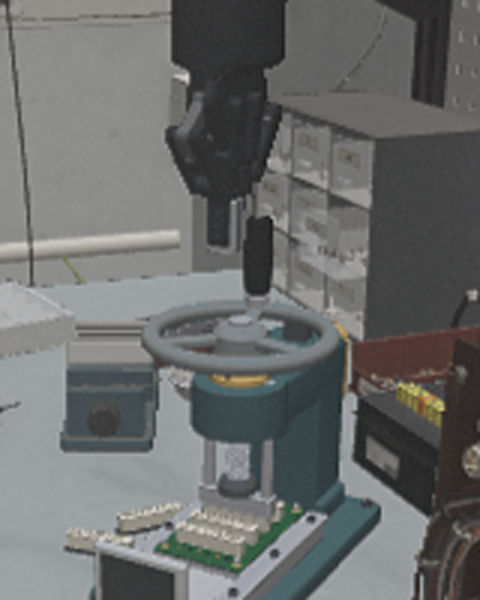

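The handle, at (258,255), is about 15° short of its start position at (281,245). I'll ease it on to the first-contact rod position.

Request:
carry_out([
  [0, 0, 0, -0.013, 0.012, 0, 1],
  [0, 0, 0, -0.026, 0.022, 0, 1],
  [0, 0, 0, -0.037, 0.03, 0, 1],
  [0, 0, 0, -0.048, 0.035, 0, 1],
  [0, 0, 0, -0.056, 0.038, 0, 1],
  [0, 0, 0, -0.056, 0.038, 0, 1],
])

```text
clock: 19.8
eef_pos: [646.4, -88.6, 221.4]
tcp_rot: [3.141, 0.001, 2.329]
contact_force: [-1.4, -0.3, -1.2]
opening: 0.001
grasp_force: 0.6
```

Request:
carry_out([
  [0, 0, 0, 0.05, 0, 0, 1],
  [0, 0, 0, 0.15, 0, 0, 1],
  [0, 0, 0, 0.15, 0, -0.2, 1],
  [0, 0, 0, 0.15, 0, -0.4, 1],
  [0, 0, 0, 0.35, 0, -0.4, 1],
  [0, 0, 0, 0.55, 0, -0.4, 1],
  [0, 0, 0, 0.75, 0, -0.4, 1],
  [0, 0, 0, 0.75, 0, -0.4, 1],
])

```text
clock: 20.8
eef_pos: [515.0, 49.8, 321.9]
tcp_rot: [3.14, 0.0, 2.332]
contact_force: [0.4, -0.3, 0.4]
opening: 0.001
grasp_force: 0.0
```

Run:
```python
from h import *
np.set_printoptions(precision=2,suppress=True)
p,s=loc(); print(p,s["contact_force"],s["clock"])
a=r.grab_frame("top")[90:310,220:440]; b=r.grab_frame("side")[60:260,270:430]; f=lambda i,k:cv2.resize(i,None,fx=k,fy=k,interpolation=cv2.INTER_CUBIC)
o=np.zeros((550,790,3),np.uint8); A=f(a,2.0);B=f(b,2.2); o[:440,:440]=A; o[:440,440:792]=B[:,:350]; save("c7",o[:440])
save("top7",r.grab_frame("top"))
```

```text
[ 57.58 213.33 321.94] [ 0.37 -0.29  0.37] 20.8
```

View pics/c7.png

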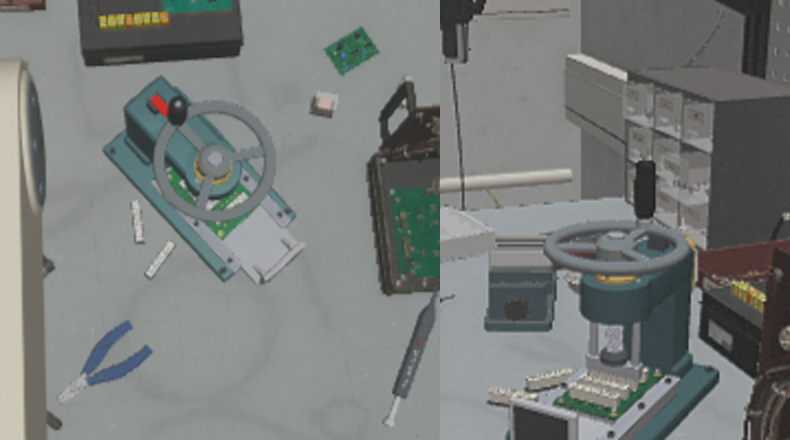

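Run:
```python
from h import *
from scipy.optimize import minimize_scalar
c=r.get_calibration("top")
def cen(n):
    g=cv2.imread(n)[130:160,298:320].max(axis=2); m=g<70; y,x=np.nonzero(m); return np.array([x.mean()+298,y.mean()+130]),m.sum()
def th(px,z): 
    q=atz(c,px[::-1],z)[:2]-O; return YAW-np.arctan2(q[1],q[0])
a,n=cen("pics/top0.png"); b,m=cen("pics/top7.png"); print(a,n,b,m,th(a,235),th(b,227))
if abs(th(b,227)-th(a,235))<.12: print(r.sign_off())
```

```text
[308.51020408 144.52040816] 98 [308.06185567 145.65979381] 97 -0.024292852982144675 -0.0354934147306718
the job is handed in; nothing more can be done
None
```

The tray is fully in against its stop. The wheel has made one clockwise turn and rests about 0.01 rad short of its start angle, measured from the top camera. The arm is clear, the loose parts look undisturbed, and the job is handed in. I inferred that the connector is pressed home from the full turn and did not measure it; sign-off returned no verdict.

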